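# Hold a stone offcut on the sawing board

### The arm

A 6-joint arm with a two-finger parallel gripper is mounted at the origin on a cart in front of the work surface, level with it; the furniture and walls round the work are solid. World frame = base frame: x ahead of the robot, y to its left, z up, the work surface at z = 0. Lengths are in m, angles in rad, forces in N, time in s.
With the tool pointing down it reaches from about 0.25 to 0.775 m from the base axis. Payload 4 kg.
Tool frame: the origin (TCP) lies on the centre line of the jaws, within the pads' length; the fingertips stand 19 mm ahead of it and the grasp point (between the pads) is the TCP; x points along the fingers, z is the direction in which the jaws open and shut, and the axes are right-handed (so a half turn about x gives the same grasp; the last joint's range is limited). The gripper opens to 94 mm and grips with 3 to 60 N. Pads are 16 mm wide; open, the fingers measure 119 mm over their backs; the gripper's body (75 mm by 177 mm) begins 78 mm behind the grasp point.
Start: joints at [-1.297, 0.087, 1.371, -0, 1.684, -0.103], TCP at [0.202, -0.511, 0.225] pointing down, gripper open.
Joint ranges: [-3.1, 3.1], [-0.76, 2.03], [0.27, 2.55], [-1.08, 4.22], [0.17, 2.65], [-2.57, 2.57]. Speed limits (rad/s): [2.79, 2.79, 3.14, 3.14, 3.14, 3.14].

### API

Orientations are given as [roll, pitch, yaw] about the fixed x, y, z axes, in that order (R = Rz(yaw) Ry(pitch) Rx(roll)).
In Python, from bench import robot, snapshot, camera_params gives the robot as it stands.
- The arm moves only by the tool step_arm, never from a script. Its argument "motion" is text: rows parted by semicolons, each of 7 numbers parted by spaces: the opening in per cent of the stroke, from 0 (shut) to 100 (fully open), then the shift along the tool's x, y, z in cm, then the turn, a rotation vector about the tool's x, y, z in rad. A call has 1 to 20 rows; each row shifts and turns the commanded pose from where the row before left it, along the tool's axes as they then stand; what a row does not reach is not made up. A row lasts 1/12 s, in which the tool goes at most 41.7 mm and 7.16 degrees, less where a joint would pass 70% of its speed; a pose out of reach is approached as far as the arm can. A call with a gripper value outside its range is refused whole. The fingers move at their own pace and stop on an object; the grip force is fixed at half the most. Time passes only in rows, so rows that do not move let the fingers close. It gives the time, the measured TCP pose, the force and the opening at its end, in the units of the state.
- robot.get_obs(): the state, without advancing time (a new reading comes with each control period).
- snapshot(name): name is "scene" or "side" or "wrist"; returns the picture (480x640x3 uint8, red, green, blue); there is no depth.
- camera_params(name): a dict with "fx", "fy", "cx", "cy" (pixels), "R" (3x3) and "t" (3): a world point X has camera coordinates R X + t. Camera axes: x right, y down, z forward; pixel columns grow to the right and rows downward; lengths in m; the calibration is good to about 2 mm. A picture is of the moment at which its call begins: read the wrist's pose just before it. camera_params takes no time and is no camera call; for the wrist camera it gives the pose at the moment of the call.
- robot.close_job(): hands the job in, once; it reports no verdict.
The state is a dict: "time": time; "joint_positions": joint angles; "qvel": joint speeds; "joint_torque": joint torques, N m; "tool_pos": TCP position; "ee_rot": TCP orientation; "wrist_force": force on the tool from outside, world axes, zero at the start; "wrist_torque": the same for the moment, N m; "width": finger opening in m.
Only numpy, scipy, OpenCV 4.12 (cv2) and the standard library are available. Lean on these libraries where they do the work, as an engineer would, in place of code of your own. Each camera call takes 0.05 s, during which the arm holds its last target.

### The job

The stone offcut is to be sawn. First lift the brown bottle off the sawing board and stand it upright on the worktop beside the board; do not tip it over. Then bring the offcut, lying flat on its underside, into the board's corner, its long side flat against the fence and its end up against the stop block, and press it with one firm diagonal push down onto the board and against the fence together; finish while still holding that push, and leave the other things on the worktop where they are.

Things in the scene. Friction and masses are not known exactly. Their poses are not given: they have to be found in the camera images.
- saw_board: sawing board (grey bed, wooden fence and stop), fixed to the worktop and unable to move, lying flat. Origin: centre of its underside, at worktop height. Its x axis points from the near edge towards the fence (roughly away from the robot), y along the fence to the left towards the stop block, z up. Bed 160 (x) x 220 (y) mm, centred on the origin, upper surface 18 mm above the worktop (4 mm feet + 14 mm bed).
- fence: dark wooden fence of the board along its far side (its frame coincides with the board's frame: origin at the board's origin). Its near face is the plane x = +58 mm; it reaches from y = -100 to +110 mm, is 22 mm thick and 24 mm high above the bed (top 42 mm above the worktop).
- stop: wooden stop block at the left end of the fence (its frame coincides with the board's frame). Its inner face is the plane y = +80 mm; it reaches from x = -12 to +58 mm and y = +80 to +108 mm, 20 mm high above the bed (top 38 mm above the worktop).
- bed: bed of the board (its frame coincides with the board's frame); upper surface at z = +18 mm. Smooth grey laminate: friction coefficient about 0.2, against about 0.6 for the other things here.
- offcut: pale blue die-stone offcut, 42 (x) x 70 (y) x 30 (z) mm, 0.15 kg; origin: centre of its underside, z up. Loose on the near part of the bed, turned up to 0.3 rad from the board's axes. Its near (-x) upper long edge has a steep bevel, 9 mm wide (x) and 16 mm high (z), over the whole length; the near face is upright only in its lower 14 mm. Far face and ends are upright; black line across the top.
- offcut_center (a point): centre of the offcut's 42 x 70 x 30 mm envelope, 15 mm above its underside; axes as offcut. With the offcut seated in the corner it is at x = +37, y = +45, z = +33 mm of the board's frame.
- amber_bottle: small brown bottle with black cap, standing upright in the corner of the board where the offcut must go; body 36 mm in diameter and 64 mm high, cap 22 mm in diameter, 78 mm high in all, about 0.06 kg; origin at the centre of its underside, z up.
- amber_bottle_center (a point): centre of the bottle, half-way up, 39 mm above its underside; axes as amber_bottle.
- carton_strips: bystander, to be left alone: flat orange-and-white carton, 58 x 96 x 21 mm; origin at the centre of its underside.
- dappen_dish: bystander, to be left alone: small brown waisted dish, 35 mm across, 30 mm high; origin at the centre of its underside.
- bur_block: bystander, to be left alone: wooden block with upright burs, 32 x 70 x 38 mm; origin at the centre of its underside.
- impression_tray: bystander, to be left alone: perforated metal horseshoe tray with handle, 100 x 68 x 17 mm; origin at the centre of its underside.
- dial_timer: bystander, to be left alone: cream dial timer with black knob, 64 x 64 x 66 mm; origin at the centre of its underside.

How it is judged:
By the outcome, as a careful person would: the job done as asked, in the order asked, and still so for the second after the job is handed in, while the arm keeps its last pose, push and grip.
It also fails if it takes over 67 s, if anything falls off the work surface, if the arm or the gripper's body presses on something with over 40 N, if the wrist force passes 120 N, or if a joint passes its speed limit or range.

## Working session

There is one attempt and no reset: what is moved stays moved. The work goes in short steps, Python scripts to look and compute and a tool call to move; the robot and the scene stay as the last step left them, time stands still between calls to the robot, and variables do not carry over. Pictures are saved under pics/ and viewed, and the job is handed in when it is done.

Besides the shell and the picture viewer there is one more tool, called after "Emit:" as name(argument=value, ...), one argument or row to a line, values as JSON. step_arm: Moves the arm, as the interface text tells. Its arguments: {"type":"object","properties":{"motion":{"type":"string"}},"required":["motion"]}

```bash
ls; mkdir -p pics
python3 - <<'E'
from bench import robot,snapshot,camera_params
import cv2
print(robot.get_obs())
for n in ("scene","side","wrist"):
    p=camera_params(n); print(n,p)
    im=snapshot(n); cv2.imwrite(f"pics/{n}0.png",im[:,:,::-1])
E
```

```text
pics
{'time': 0.0, 'joint_positions': array([-1.29707422e+00,  8.79341229e-02,  1.37225339e+00, -3.89151339e-05,
        1.68359429e+00, -1.03140452e-01]), 'qvel': array([ 0.00048016, -0.00045631,  0.00023104,  0.00109056,  0.00072553,
        0.00110405]), 'joint_torque': array([-5.43583064e-04, -3.40180779e+01, -3.02429366e+01,  7.16824830e-02,
        3.29936366e-02, -1.68151087e-04]), 'tool_pos': array([ 0.20222676, -0.51092256,  0.22331599]), 'ee_rot': array([3.05611814, 1.56860684, 1.86218003]), 'wrist_force': array([ 0.61906982, -0.06330317, -0.41737258]), 'wrist_torque': array([0.03941662, 0.017145  , 0.00144306]), 'width': 0.0939366182449811}
scene {'fx': 618.0353066457284, 'fy': 618.0353066457284, 'cx': 322.7317686189405, 'cy': 242.18019211277618, 'R': array([[ 0.91701537, -0.39884771,  0.0018188 ],
       [-0.26911637, -0.62209483, -0.73523765],
       [ 0.29437932,  0.67373475, -0.67780698]]), 't': array([-0.47163797,  0.25264021,  1.29464027])}
side {'fx': 562.045520398557, 'fy': 562.045520398557, 'cx': 315.2259335285505, 'cy': 244.41057121090117, 'R': array([[-0.60961138, -0.79256862, -0.01445514],
       [-0.57479799,  0.45452147, -0.6804539 ],
       [ 0.54587658, -0.40650366, -0.73264831]]), 't': array([0.3988745 , 0.32339747, 1.13623166])}
wrist {'fx': 377.3271097689948, 'fy': 377.3271097689948, 'cx': 319.593581123354, 'cy': 239.93155823480456, 'R': array([[ 0.36729034, -0.93010395, -0.00210868],
       [-0.90564394, -0.35814599,  0.22702536],
       [-0.2119124 , -0.08147451, -0.97388656]]), 't': array([-0.54852489, -0.02410509,  0.38923996])}
```

View pics/scene0.png

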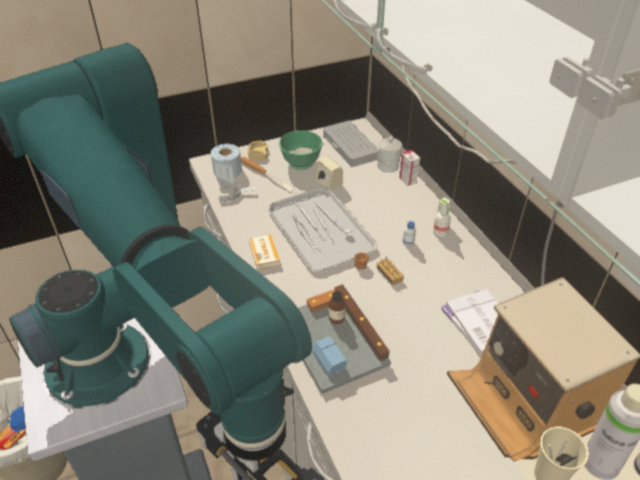

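View pics/side0.png

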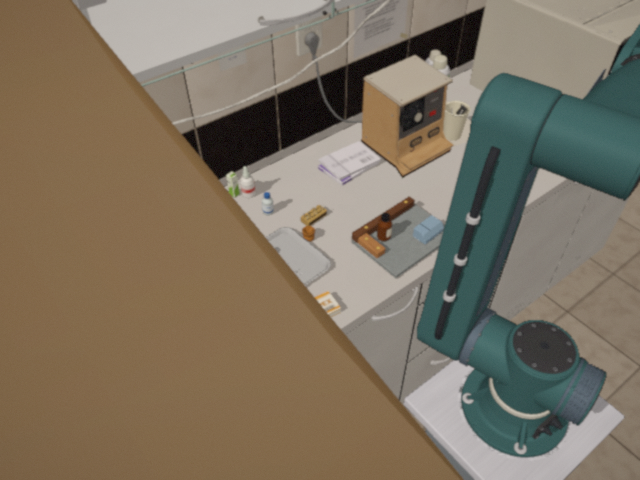

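View pics/wrist0.png

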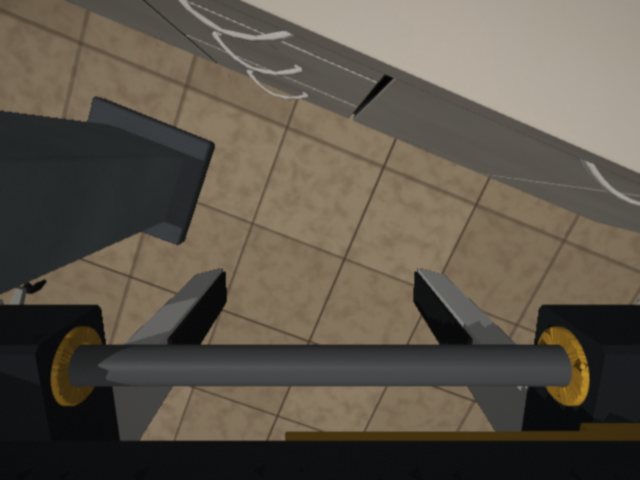

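The scene view shows the board around (345,340), with the bottle at (338,305), the offcut at (330,355), the dappen dish at (361,261), the bur block at (390,271) and the carton at (264,250). I'll zoom in on it.

Run:
```python
import cv2
a=cv2.imread("pics/scene0.png")[240:400,240:440]; cv2.imwrite("pics/sc_crop.png",cv2.resize(a,None,fx=4,fy=3.75,interpolation=cv2.INTER_CUBIC) if 0 else cv2.resize(a[10:160],None,fx=4,fy=4,interpolation=cv2.INTER_CUBIC))
a=cv2.imread("pics/side0.png")[180:310,290:470]; cv2.imwrite("pics/si_crop.png",cv2.resize(a,None,fx=4,fy=4,interpolation=cv2.INTER_CUBIC))
```

```text
(no output)
```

View pics/sc_crop.png

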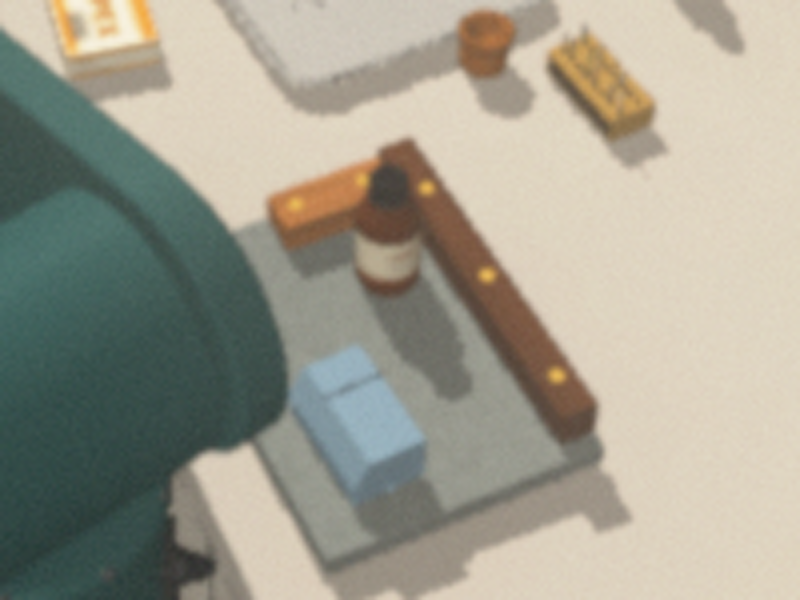

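View pics/si_crop.png

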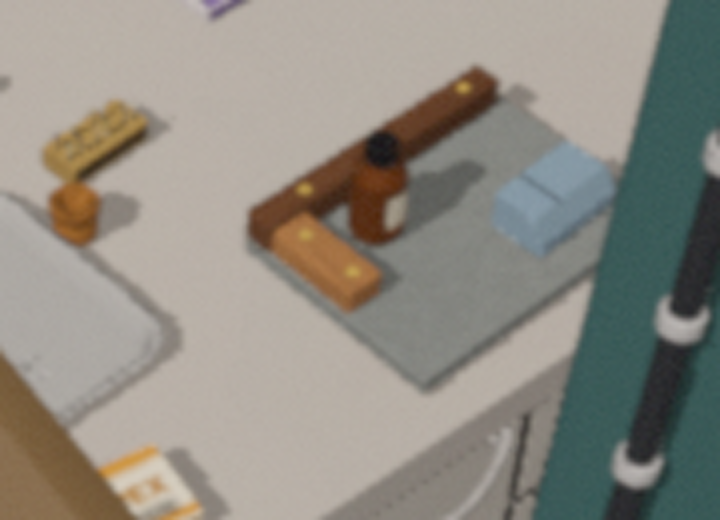

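```bash
cat > h.py <<'E'
import numpy as np, cv2
from scipy.optimize import least_squares
from bench import robot,snapshot,camera_params
def proj(P,X):
    c=np.atleast_2d(X)@np.array(P['R']).T+P['t']; return np.c_[P['fx']*c[:,0]/c[:,2]+P['cx'],P['fy']*c[:,1]/c[:,2]+P['cy']]
def ray(P,uv,z):
    d=np.linalg.inv(np.array(P['R']))@np.array([(uv[0]-P['cx'])/P['fx'],(uv[1]-P['cy'])/P['fy'],1]); C=-np.array(P['R']).T@P['t']
    return C+d*(z-C[2])/d[2]
def world(p,L,z0=0):
    L=np.atleast_2d(L)/1000.; c,s=np.cos(p[2]),np.sin(p[2])
    return np.c_[p[0]+c*L[:,0]-s*L[:,1],p[1]+s*L[:,0]+c*L[:,1],z0+L[:,2]]
def fit(obs,p0,z0=0):
    """obs list of (P, local mm pts, pix)"""
    f=lambda p: np.concatenate([(proj(P,world(p,L,z0))-np.array(q)).ravel() for P,L,q in obs])
    r=least_squares(f,p0,loss='soft_l1'); return r.x,f(r.x).reshape(-1,2)
def box(x0,x1,y0,y1,z0,z1):
    v=[[x,y,z] for x in(x0,x1) for y in(y0,y1) for z in(z0,z1)]
    return [(v[i],v[j]) for i in range(8) for j in range(i) if bin(i^j).count('1')==1]
BOARD=box(-80,80,-110,110,4,18)+box(58,80,-100,110,18,42)+box(-12,58,80,108,18,38)
def off():
    pr=[(21,0),(21,30),(-12,30),(-21,14),(-21,0)]
    s=[]
    for i in range(5):
        a,b=pr[i],pr[(i+1)%5]
        for y in(-35,35): s.append(([a[0],y,a[1]],[b[0],y,b[1]]))
        s.append(([a[0],-35,a[1]],[a[0],35,a[1]]))
    return s
OFF=off()
def draw(im,P,segs,p,z0,col,crop,k):
    for a,b in segs:
        q=proj(P,world(p,[a,b],z0)); q=((q-[crop[0],crop[1]]+.5)*k-.5)
        cv2.line(im,*[tuple(int(round(t)) for t in r) for r in q],col,1,cv2.LINE_AA)
E
cat > f1.py <<'E'
from h import *
S=camera_params("scene");D=camera_params("side")
cs=lambda u: (np.array(u)+.5)/4-.5+[240,250]
cd=lambda u: (np.array(u)+.5)/4-.5+[290,180]
Ls=[[-80,-110,18],[80,-110,18],[80,110,42],[58,110,42],[80,-100,42],[-12,108,38],[-12,80,38]]
us=[(328,557),(602,450),(412,140),(380,152),(597,400),(268,198),(288,232)]
Ld=[[-80,110,18],[80,-100,42],[58,-100,42],[-12,108,38],[-12,80,38]]
ud=[(428,380),(480,67),(495,83),(350,293),(380,272)]
b,r=fit([(S,Ls,cs(us)),(D,Ld,cd(ud))],[.5,-.15,0.]); print("board",b); print(r.round(1).tolist())
Ls=[[21,35,30],[21,-35,30],[-12,-35,30]];us=[(360,347),(424,435),(372,462)]
Ld=[[21,-35,30],[21,35,30],[-12,35,30]];ud=[(572,147),(497,198),(540,222)]
o,r=fit([(S,Ls,cs(us)),(D,Ld,cd(ud))],[b[0]-.04,b[1]-.05,b[2]],.018); print("off",o);print(r.round(1).tolist())
c=np.cos(-b[2]);s=np.sin(-b[2]);d=o[:2]-b[:2];print("off in board mm",1000*(c*d[0]-s*d[1]),1000*(s*d[0]+c*d[1]),o[2]-b[2])
for n,P,c0,sz in(("scene",S,(240,250),(200,150)),("side",D,(290,180),(180,130))):
    im=cv2.imread(f"pics/{n}0.png")[c0[1]:c0[1]+sz[1],c0[0]:c0[0]+sz[0]];im=cv2.resize(im,None,fx=4,fy=4,interpolation=cv2.INTER_CUBIC)
    draw(im,P,BOARD,b,0,(0,255,0),c0,4);draw(im,P,OFF,o,.018,(0,0,255),c0,4);cv2.imwrite(f"pics/ov_{n}.png",im)
E
python3 f1.py
```

```text
board [ 0.47266683 -0.14592187  0.0412018 ]
[[-0.9, 1.5], [0.4, -0.5], [-0.5, -0.8], [-1.2, -0.8], [0.1, 1.3], [-0.9, -0.5], [-0.5, -0.4], [-1.1, -1.0], [-0.8, -2.4], [1.5, -2.2], [-0.2, -1.2], [0.5, -1.4]]
off [ 0.43851687 -0.19762039  0.15238435]
[[-2.8, -0.8], [-0.1, 0.4], [-0.9, 0.8], [-2.3, -3.2], [-0.0, -1.7], [-0.1, -1.3]]
off in board mm -36.25044588232638 -50.248009354998786 0.11118254705185468
```

View pics/ov_scene.png

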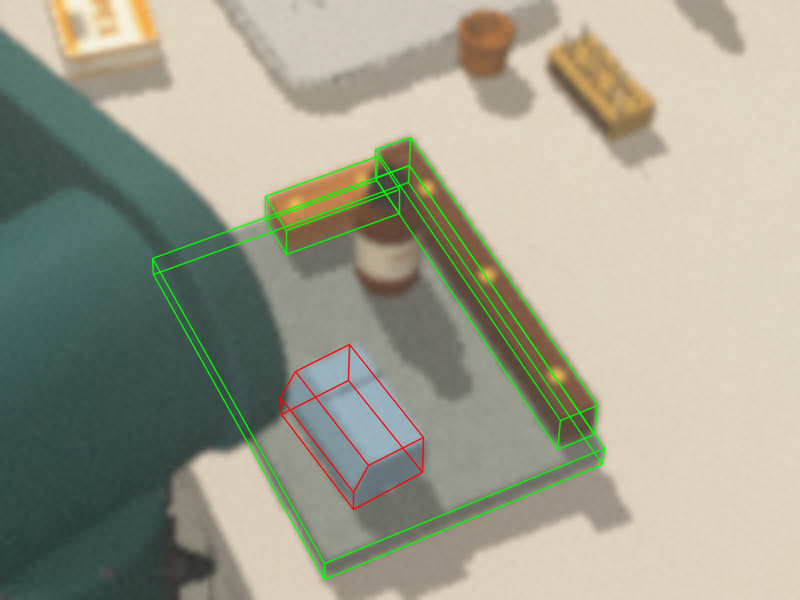

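View pics/ov_side.png

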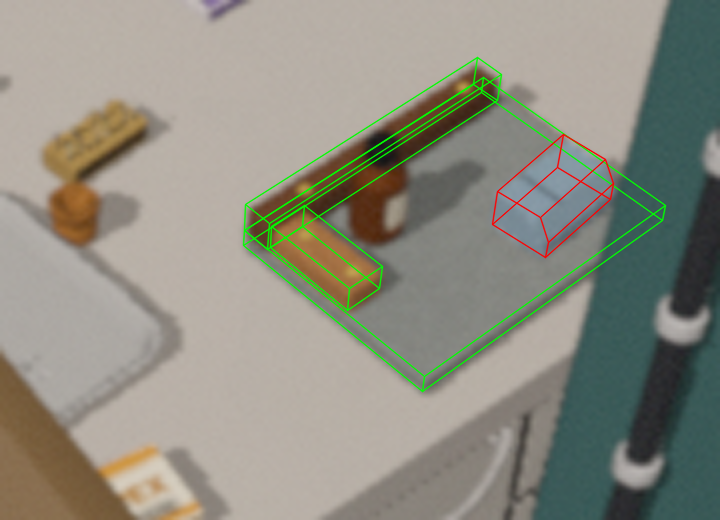

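```bash
cat >> h.py <<'E'
from scipy.spatial.transform import Rotation as Ro
B0=np.array([0.4727,-0.1459,0.041])
def Rt(yaw,tilt=0,sgn=1):
    """tool x down tilted by tilt forward (board +x), tool z = sgn*board y"""
    c,s=np.cos(yaw),np.sin(yaw); bx=np.array([c,s,0]);by=np.array([-s,c,0]);z=np.array([0,0,1.])
    x=np.sin(tilt)*bx-np.cos(tilt)*z; tz=sgn*by
    return np.c_[x,np.cross(tz,x),tz]
def delta(o,pos,Rtgt):
    R0=Ro.from_euler('xyz',o['ee_rot']).as_matrix()
    rv=Ro.from_matrix(R0.T@Rtgt).as_rotvec(); d=np.array(pos)-o['tool_pos']
    return R0.T@d*100, Rtgt.T@d*100, rv
E
python3 - <<'E'
from h import *
np.set_printoptions(precision=4,suppress=True)
o=robot.get_obs();R=Ro.from_euler('xyz',o['ee_rot']).as_matrix();print(R)
W=camera_params("wrist");Rc=np.array(W['R']);C=-Rc.T@W['t'];print("cam in tool",R.T@(C-o['tool_pos']), "cam axes in tool\n",(Rc@R))
S=camera_params("scene");D=camera_params("side")
cs=lambda u: (np.array(u)+.5)/4-.5+[240,250]
cd=lambda u: (np.array(u)+.5)/4-.5+[290,180]
# bottle: cap centre
f=lambda X:np.r_[(proj(S,X)-cs([(390,187)])).ravel(),(proj(D,X)-cd([(381,150)])).ravel()]
r=least_squares(f,[.48,-.1,.09]);print(r.x,f(r.x))
c,s=np.cos(-B0[2]),np.sin(-B0[2]);d=r.x[:2]-B0[:2];print(c*d[0]-s*d[1],s*d[0]+c*d[1])
for sg in(1,-1): print(delta(o,[.40,-.13,.28],Rt(B0[2],0,sg)))
for n,uv in(("dish",(361,266)),("bur",(391,280)),("carton",(265,262))): print(n,ray(S,uv,0))
print("table edge",ray(S,(287,369),0),ray(S,(301,393),0))
E
```

```text
[[-0.0005  0.9298  0.3679]
 [ 0.0016  0.3679 -0.9298]
 [-1.      0.0001 -0.0016]]
cam in tool [-0.1599  0.0645 -0.0005] cam axes in tool
 [[ 0.0002 -0.0007  1.    ]
 [-0.2272 -0.9739 -0.0006]
 [ 0.9739 -0.2272 -0.0003]]
[ 0.5027 -0.1     0.0855] [-0.6001  0.5796 -0.6486 -0.7174]
0.03184828812996752 0.044586467482719765
(array([ -5.589 ,  32.4101, -28.1661]), array([ -5.6392, -21.3208,  37.264 ]), array([-2.8058, -0.0002, -0.0023]))
(array([ -5.589 ,  32.4101, -28.1661]), array([ -5.6392,  21.3208, -37.264 ]), array([ 0.3358, -0.0017,  0.0002]))
dish [0.633  0.0389 0.    ]
bur [ 0.6778 -0.032   0.    ]
carton [0.4229 0.145  0.    ]
table edge [ 0.3584 -0.1724  0.    ] [ 0.3632 -0.2379  0.    ]
```

Emit:
step_arm(
  motion="60 0 2.3 -2 0 0 0;60 0 2.3 -2 0 0 0;60 0 2.3 -2 0 0 0;60 0 2.3 -2 0 0 0;60 0 2.3 -2 0 0 0;60 0 2.3 -2 0 0 0;60 0 2.3 -2 0 0 0;60 0 2.3 -2 0 0 0;60 0 2.3 -2 0 0 0;60 0 2.3 -2 0 0 0;60 0 2.3 -2 0 0 0;60 0 2.3 -2 0 0 0;60 0 2.3 -2 0 0 0;60 0 2.3 -2 0 0 0;60 0 0 0 0.112 0 0;60 0 0 0 0.112 0 0;60 0 0 0 0.112 0 0;60 0 0 0 0 0 0;60 0 0 0 0 0 0",
)

```text
time: 1.73
tool_pos: [0.3986, -0.1325, 0.2242]
ee_rot: [-1.918, 1.57, 2.838]
wrist_force: [0.3, -1.1, -0.6]
width: 0.0568
```

Run:
```python
from h import *
import pickle
o=robot.get_obs();W=camera_params("wrist");print(o['tool_pos'],o['ee_rot'],o['wrist_force'],o['width'],o['time'])
im=snapshot("wrist");cv2.imwrite("pics/w1.png",im[:,:,::-1]);pickle.dump(W,open("w1.pkl","wb"))
im=snapshot("scene");cv2.imwrite("pics/s1.png",im[:,:,::-1])
```

```text
[ 0.39862065 -0.13247839  0.22421249] [-1.9184395   1.57029597  2.83769871] [ 0.2782265  -1.12577733 -0.6020456 ] 0.05675715171400635 1.7333
```

View pics/w1.png

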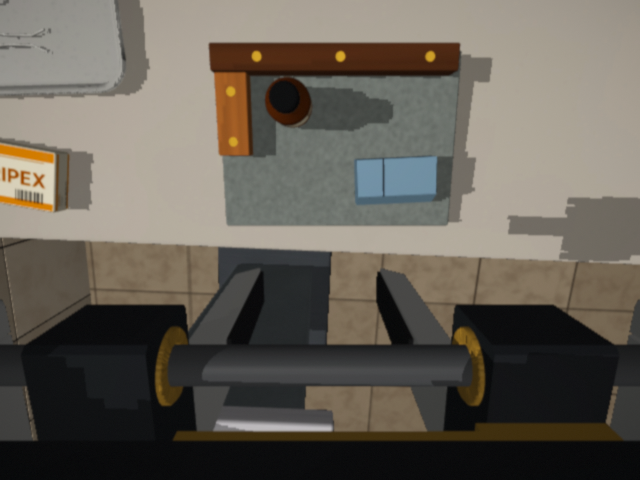

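The wrist view shows the whole board (fence at row ~57, stop at columns 217-250), the bottle at (287,100) and the offcut at (396,178). I'll fit the poses here.

Run:
```python
import cv2
a=cv2.imread("pics/w1.png")[35:235,205:470];cv2.imwrite("pics/w1c.png",cv2.resize(a,None,fx=3,fy=3,interpolation=cv2.INTER_CUBIC))
```

```text
(no output)
```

View pics/w1c.png

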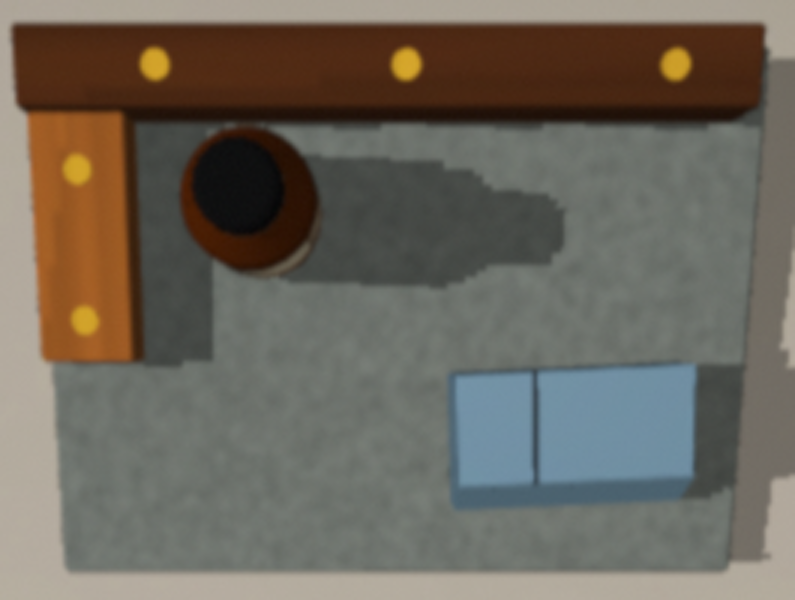

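```bash
cat > f2.py <<'E'
from h import *
import pickle
np.set_printoptions(precision=4,suppress=True)
W=pickle.load(open("w1.pkl","rb"));cw=lambda u:(np.array(u)+.5)/3-.5+[205,35]
L=[[80,110,42],[80,-100,42],[58,110,42],[58,-100,42],[-12,108,38],[-12,80,38],[-80,110,18],[-80,-110,18]]
u=[(12,24),(766,24),(18,107),(760,107),(42,360),(135,360),(68,570),(727,570)]
b,r=fit([(W,L,cw(u))],B0);print("board",b);print(r.round(1).tolist())
L=[[21,35,30],[21,-35,30],[-12,35,30],[-12,-35,30],[-21,35,14],[-21,-35,14]]
u=[(457,371),(696,362),(457,486),(694,477),(453,508),(684,498)]
o,r=fit([(W,L,cw(u))],[.44,-.19,.1],.018);print("off",o);print(r.round(1).tolist())
def inb(p):
    c=np.cos(-b[2]);s=np.sin(-b[2]);d=np.array(p)[:2]-b[:2];return 1000*np.array([c*d[0]-s*d[1],s*d[0]+c*d[1]])
print("off in b",inb(o),o[2]-b[2])
k=ray(W,cw((238,186)),.096);print("bottle",k,inb(k))
im=cv2.imread("pics/w1c.png");draw(im,W,BOARD,b,0,(0,255,0),(205,35),3);draw(im,W,OFF,o,.018,(0,0,255),(205,35),3)
t=np.linspace(0,6.283,60)
for rr,z in((18,18),(18,68),(11,96)):
    q=proj(W,np.c_[k[0]+.001*rr*np.cos(t),k[1]+.001*rr*np.sin(t),0*t+z/1000]);q=(q-[205,35]+.5)*3-.5;cv2.polylines(im,[q.astype(np.int32)],1,(255,0,255))
cv2.imwrite("pics/ov_w1.png",im)
E
python3 f2.py
```

```text
board [ 0.4726 -0.1464  0.0419]
[[-0.6, -1.1], [1.3, -0.9], [-0.9, -0.2], [1.0, 0.0], [-0.3, 0.5], [-0.0, 0.6], [-1.6, 0.9], [1.5, 1.2]]
off [ 0.4406 -0.1985  0.0842]
[[-0.3, 0.3], [0.6, -0.1], [0.4, -0.2], [0.1, -0.4], [0.2, 0.1], [-2.0, 0.4]]
off in b [-34.175  -50.7834] 0.04228434040939958
bottle [ 0.5005 -0.1021  0.096 ] [29.7192 43.0104]
```

View pics/ov_w1.png

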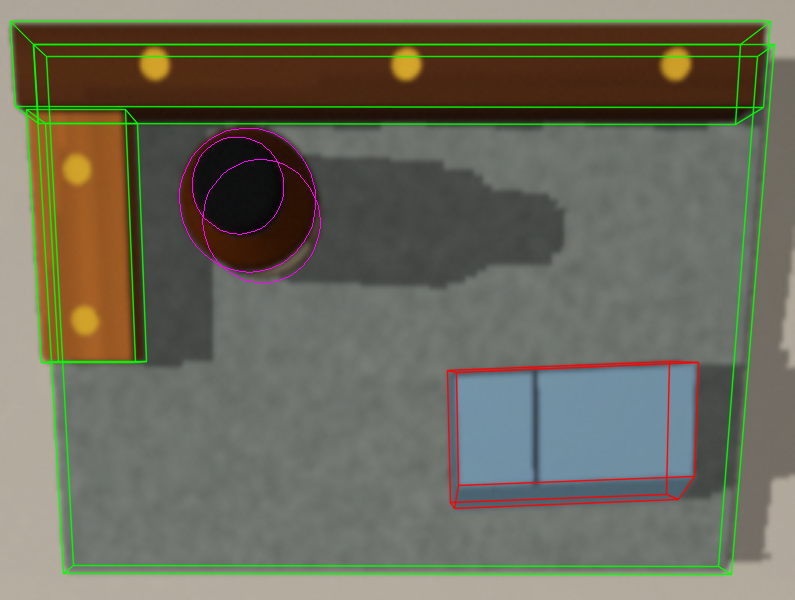

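```bash
sed -i 's/^B0=.*/B0=np.array([0.4725,-0.1462,0.042])/' h.py
cat > d.py <<'E'
from h import *
import sys
np.set_printoptions(precision=3,suppress=True)
a=[float(x) for x in sys.argv[1:]]  # x y z [yaw tilt_deg]
o=robot.get_obs();yaw=a[3] if len(a)>3 else .042;tilt=np.radians(a[4]) if len(a)>4 else 0
d0,d1,rv=delta(o,a[:3],Rt(yaw,tilt,-1));print("shift now-axes cm",d0,"after-turn cm",d1,"turn",rv,"F",o['wrist_force'],"w",o['width'],'t',o['time'])
E
python3 d.py .5005 -.102 .06
```

```text
shift now-axes cm [16.428 10.315 -2.625] after-turn cm [16.431 10.309 -2.634] turn [ 0.001 -0.     0.   ] F [ 0.425  0.26  -0.327] w 0.056409624715942165 t 1.8333
```

Emit:
step_arm(
  motion="60 0 2.58 -0.66 0 0 0;60 0 2.58 -0.66 0 0 0;60 0 2.58 -0.66 0 0 0;60 0 2.58 -0.66 0 0 0;60 0 0 0 0 0 0;60 2 0 0 0 0 0;60 2 0 0 0 0 0;60 2 0 0 0 0 0;60 1 0 0 0 0 0;60 0 0 0 0 0 0;60 0 0 0 0 0 0",
)

```text
time: 2.75
tool_pos: [0.5004, -0.1022, 0.1545]
ee_rot: [-1.782, 1.57, 2.971]
wrist_force: [0.3, 1.0, -0.0]
width: 0.0563
```

```bash
python3 d.py .5005 -.102 .06
python3 - <<'E'
from h import *
im=snapshot("wrist");cv2.imwrite("pics/w2.png",im[:,:,::-1])
im=snapshot("scene");cv2.imwrite("pics/s2.png",cv2.resize(im[200:400,220:460,::-1],None,fx=3,fy=3))
E
```

```text
shift now-axes cm [ 9.445  0.021 -0.022] after-turn cm [ 9.445  0.014 -0.024] turn [-0.001 -0.     0.001] F [ 0.27   0.959 -0.038] w 0.05628527619650303 t 2.75
```

View pics/w2.png

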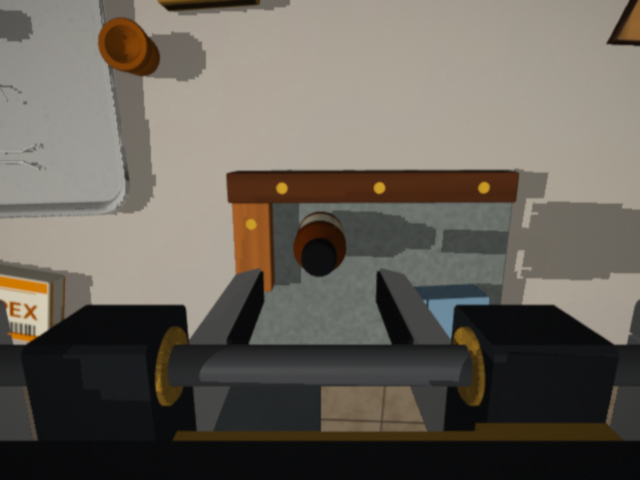

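View pics/s2.png

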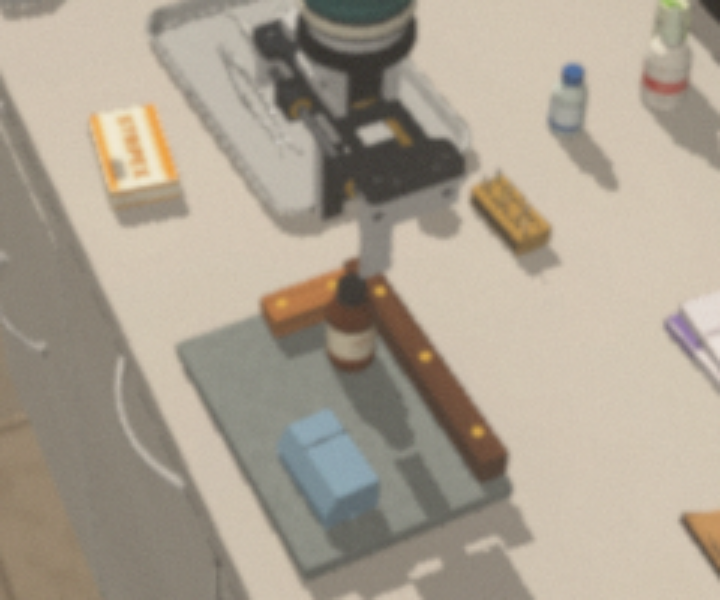

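Bottle cap at (319,257) in the wrist image, centred between the jaws. I'll check this against the camera ray before descending.

Run:
```python
from h import *
print(ray(camera_params("wrist"),(319,257),.096))
```

```text
[ 0.5040202  -0.10186408  0.096     ]
```

Emit:
step_arm(
  motion="60 2 0 0 0 0 0;60 2 0 0 0 0 0;60 2 0 0 0 0 0;60 2 0 0 0 0 0;60 1 0 0 0 0 0;60 0.4 0 0 0 0 0;60 0 0 0 0 0 0;60 0 0 0 0 0 0",
)

```text
time: 3.52
tool_pos: [0.5018, -0.1024, 0.0619]
ee_rot: [1.193, 1.568, -0.337]
wrist_force: [-0.6, -0.4, 1.2]
width: 0.0562
```

Emit:
step_arm(
  motion="0 0 0 0 0 0 0;0 0 0 0 0 0 0;0 0 0 0 0 0 0;0 0 0 0 0 0 0;0 0 0 0 0 0 0;0 0 0 0 0 0 0",
)

```text
time: 4.02
tool_pos: [0.5013, -0.1022, 0.0613]
ee_rot: [1.148, 1.569, -0.382]
wrist_force: [0.3, -0.5, 3.2]
width: 0.0348
```

Emit:
step_arm(
  motion="0 -0.5 0 0 0 0 0;0 -1 0 0 0 0 0;0 -1.5 0 0 0 0 0;0 -2 0 0 0 0 0;0 -1.5 0 0 0 0 0;0 -0.5 0 0 0 0 0;0 0 -0.1 1 0 0 0;0 0 -0.1 2 0 0 0;0 0 -0.1 2.5 0 0 0;0 0 -0.1 2.5 0 0 0;0 0 -0.1 2.5 0 0 0;0 0 -0.1 2.5 0 0 0;0 0 -0.1 2.5 0 0 0;0 0 -0.1 2.5 0 0 0;0 0 -0.1 2 0 0 0;0 0 -0.1 1.3 0 0 0;0 0 0 0 0 0 0;0 0 0 0 0 0 0;0 0 0 0 0 0 0",
)

```text
time: 5.6
tool_pos: [0.4992, -0.3143, 0.1299]
ee_rot: [-2.612, 1.569, 2.141]
wrist_force: [0.7, 0.1, 0.2]
width: 0.0353
```

```bash
python3 d.py .4996 -.3154 .044
python3 - <<'E'
from h import *
im=snapshot("wrist");cv2.imwrite("pics/w3.png",im[:,:,::-1])
im=snapshot("scene");cv2.imwrite("pics/s3.png",cv2.resize(im[220:470,240:540,::-1],None,fx=2.4,fy=2.4))
E
```

```text
shift now-axes cm [8.591 0.037 0.128] after-turn cm [8.591 0.03  0.116] turn [-0.001 -0.001  0.001] F [0.705 0.135 0.195] w 0.0352856589500947 t 5.6
```

View pics/s3.png

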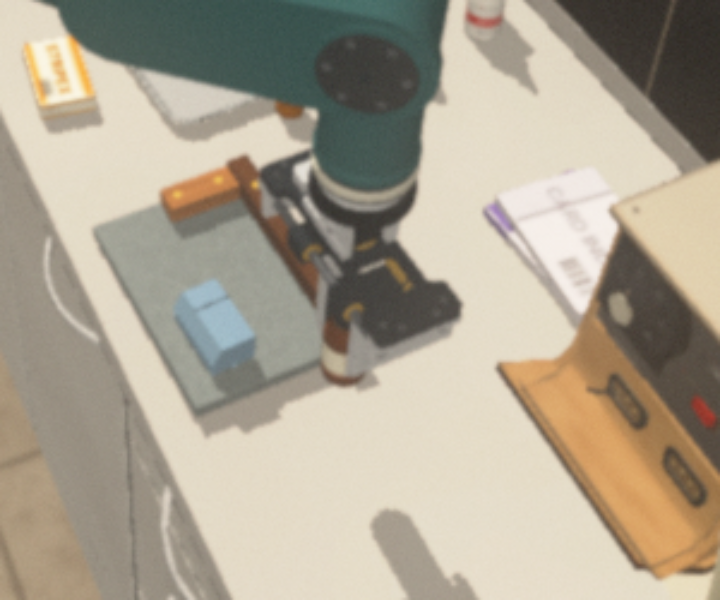

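View pics/w3.png

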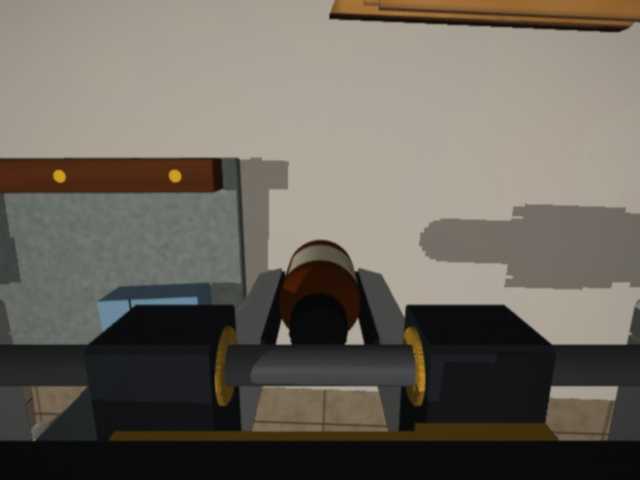

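The bottle hangs upright in the jaws at (320,290), over clear worktop to the right of the board. I'll lower it.

Emit:
step_arm(
  motion="0 1 0 0 0 0 0;0 2 0 0 0 0 0;0 2 0 0 0 0 0;0 1.5 0 0 0 0 0;0 1 0 0 0 0 0;0 0.5 0 0 0 0 0;0 0.3 0 0 0 0 0;0 0 0 0 0 0 0;0 0 0 0 0 0 0;0 0 0 0 0 0 0",
)

```text
time: 6.53
tool_pos: [0.5002, -0.3157, 0.0487]
ee_rot: [0.862, 1.568, -0.668]
wrist_force: [-0.8, 0.1, -0.1]
width: 0.0351
```

Emit:
step_arm(
  motion="0 0.2 0 0 0 0 0;0 0.1 0 0 0 0 0;0 0.1 0 0 0 0 0;0 0 0 0 0 0 0;0 0 0 0 0 0 0",
)

```text
time: 6.95
tool_pos: [0.4995, -0.3153, 0.0435]
ee_rot: [-0.348, 1.571, -1.878]
wrist_force: [-0.4, -0.7, -0.8]
width: 0.035
```

Emit:
step_arm(
  motion="0 0.1 0 0 0 0 0;0 0 0 0 0 0 0;0 0 0 0 0 0 0",
)

```text
time: 7.2
tool_pos: [0.4997, -0.3153, 0.0433]
ee_rot: [0.868, 1.57, -0.662]
wrist_force: [-1.2, 1.3, 5.8]
width: 0.0347
```

Contact with the worktop (5.8 N). Release gently and retreat.

Emit:
step_arm(
  motion="60 0 0 0 0 0 0;60 0 0 0 0 0 0;60 0 0 0 0 0 0;60 0 0 0 0 0 0;60 0 0 0 0 0 0;60 -0.5 0 0 0 0 0;60 -1 0 0 0 0 0;60 -2 0 0 0 0 0;60 -2 0 0 0 0 0;60 -2 0 0 0 0 0;60 -2 0 0 0 0 0;60 -2 0 0 0 0 0;60 -2 0 0 0 0 0;100 0 0 0 0 0 0;100 0 0 0 0 0 0",
)

```text
time: 8.45
tool_pos: [0.5003, -0.3158, 0.1797]
ee_rot: [0.85, 1.566, -0.68]
wrist_force: [0.0, -0.3, -0.4]
width: 0.0666
```

```bash
python3 d.py .4406 -.1985 .05 .0842
python3 - <<'E'
from h import *
import pickle
pickle.dump(camera_params("wrist"),open("w4.pkl","wb"))
im=snapshot("wrist");cv2.imwrite("pics/w4.png",im[:,:,::-1])
E
```

```text
shift now-axes cm [ 12.912  -5.527 -12.007] after-turn cm [ 12.967  -4.959 -12.195] turn [-0.043  0.003 -0.003] F [ 0.048 -0.255 -0.357] w 0.06662736379179289 t 8.45
```

View pics/w4.png

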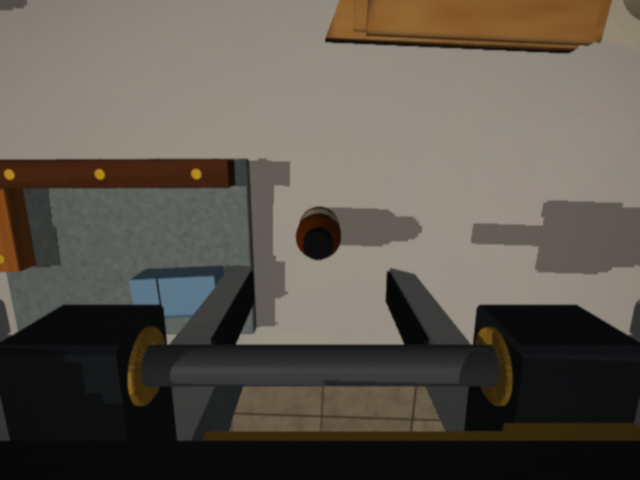

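The bottle stands upright at (318,240), clear of the board. Next is the offcut.

Emit:
step_arm(
  motion="100 0 0 0 -0.043 0 0;100 0 -1 -2.4 0 0 0;100 0 -1 -2.5 0 0 0;100 0 -1 -2.5 0 0 0;100 0 -1 -2.4 0 0 0;100 0 -1 -2.4 0 0 0;100 1 0 0 0 0 0;100 2 0 0 0 0 0;100 0 0 0 0 0 0;100 0 0 0 0 0 0",
)

```text
time: 9.33
tool_pos: [0.4382, -0.1974, 0.1449]
ee_rot: [-2.147, 1.565, 2.649]
wrist_force: [0.4, -0.5, 0.5]
width: 0.0937
```

```bash
python3 d.py .4406 -.1985 .0595 .0842
python3 - <<'E'
from h import *
import pickle
pickle.dump(camera_params("wrist"),open("w5.pkl","wb"))
im=snapshot("wrist");cv2.imwrite("pics/w5.png",im[:,:,::-1])
im=snapshot("scene");cv2.imwrite("pics/s5.png",im[:,:,::-1])
E
```

```text
shift now-axes cm [8.535 0.273 0.16 ] after-turn cm [8.537 0.234 0.135] turn [-0.001 -0.003  0.005] F [ 0.375 -0.527  0.493] w 0.09365446942602963 t 9.3333
```

View pics/w5.png

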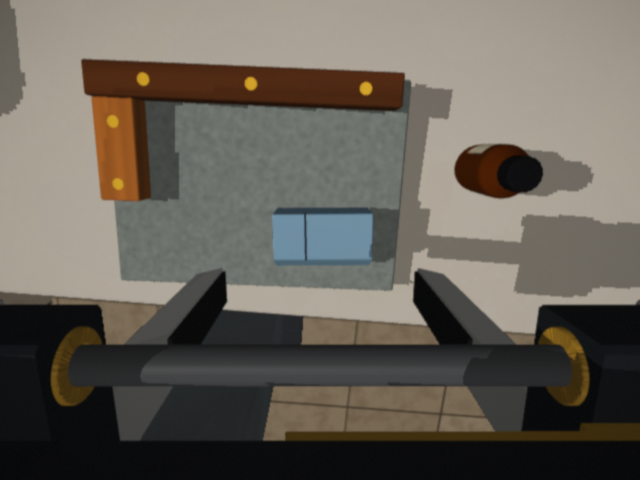

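View pics/s5.png

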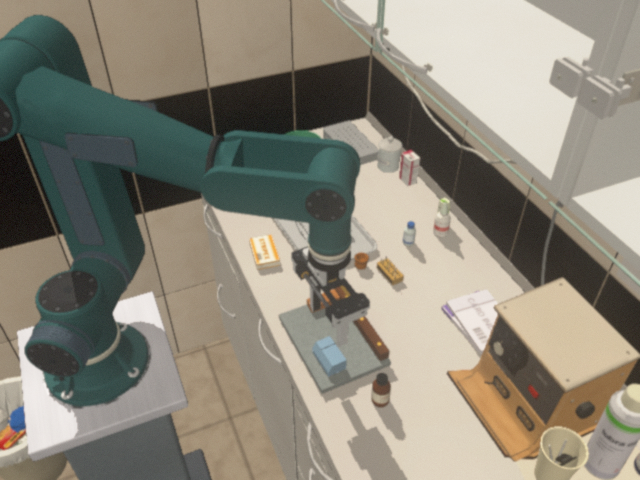

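The offcut is centred between the jaws (columns 274-372, tool centre at 320) and parallel to the image axes. Descend and grip it high, so the left finger will clear the stop top.

Emit:
step_arm(
  motion="100 1 0.2 0.15 0 0 0;100 2 0.05 0 0 0 0;100 2 0 0 0 0 0;100 2 0 0 0 0 0;100 1 0 0 0 0 0;100 0.5 0 0 0 0 0;100 0 0 0 0 0 0;100 0 0 0 0 0 0;100 0 0 0 0 0 0",
)

```text
time: 10.18
tool_pos: [0.4431, -0.1998, 0.0639]
ee_rot: [0.931, 1.568, -0.556]
wrist_force: [-0.8, 0.4, 0.0]
width: 0.0936
```

Emit:
step_arm(
  motion="100 0.4 -0.1 0 0 0 0;100 0 0 0 0 0 0;100 0 0 0 0 0 0",
)

```text
time: 10.43
tool_pos: [0.4412, -0.1993, 0.0588]
ee_rot: [0.822, 1.57, -0.665]
wrist_force: [0.1, 0.1, 0.0]
width: 0.0938
```

```bash
python3 d.py .4406 -.1985 .0595 .0842
```

```text
shift now-axes cm [-0.072 -0.048 -0.085] after-turn cm [-0.072 -0.048 -0.085] turn [-0.  0. -0.] F [0.117 0.056 0.021] w 0.09383842939272587 t 10.4333
```

Emit:
step_arm(
  motion="0 0 0 0 0 0 0;0 0 0 0 0 0 0;0 0 0 0 0 0 0;0 0 0 0 0 0 0;0 0 0 0 0 0 0;0 0 0 0 0 0 0",
)

```text
time: 10.93
tool_pos: [0.4411, -0.1992, 0.0585]
ee_rot: [0.897, 1.571, -0.59]
wrist_force: [-0.2, 0.1, 0.8]
width: 0.0696
```

Emit:
step_arm(
  motion="0 -0.2 0 0 0 0 0;0 -0.3 0 0 0 0 0;0 0 0 0 0.042 0 0;0 0 0.3 -0.4 0 0 0;0 0 0.8 -1.2 0 0 0;0 0 1.2 -1.8 0 0 0;0 0 1.4 -1.8 0 0 0;0 0 1.4 -1.8 0 0 0;0 0 0.8 -1.2 0 0 0;0 0 0.4 -0.6 0 0 0;0 0 0.2 -0.4 0 0 0;0 0 0 0 0 0 0;0 0 0 0 0 0 0;0 0 0 0 0 0 0",
)

```text
time: 12.1
tool_pos: [0.5018, -0.1053, 0.0634]
ee_rot: [-0.72, 1.57, -2.249]
wrist_force: [0.2, -0.1, -1.5]
width: 0.0699
```

```bash
cat >> h.py <<'E'
def inb(p,b=B0):
    c=np.cos(-b[2]);s=np.sin(-b[2]);d=np.array(p)[:2]-b[:2];return 1000*np.array([c*d[0]-s*d[1],s*d[0]+c*d[1]])
def wb(x,y,b=B0):
    c=np.cos(b[2]);s=np.sin(b[2]);return b[:2]+np.array([c*x-s*y,s*x+c*y])/1000
E
python3 d.py .4725 -.1462 .06
python3 - <<'E'
from h import *
import pickle
print(inb(robot.get_obs()['tool_pos']))
pickle.dump(camera_params("wrist"),open("w6.pkl","wb"))
im=snapshot("wrist");cv2.imwrite("pics/w6.png",im[:,:,::-1])
im=snapshot("scene");cv2.imwrite("pics/s6.png",cv2.resize(im[240:400,240:440,::-1],None,fx=4,fy=3.75))
im=snapshot("side");cv2.imwrite("pics/d6.png",cv2.resize(im[180:310,290:470,::-1],None,fx=4,fy=4))
E
```

```text
shift now-axes cm [ 0.344 -3.091  3.969] after-turn cm [ 0.341 -3.095  3.967] turn [-0.001  0.     0.   ] F [ 0.206 -0.141 -1.51 ] w 0.06994755263297794 t 12.1
[30.94898908 39.66597204]
```

View pics/w6.png

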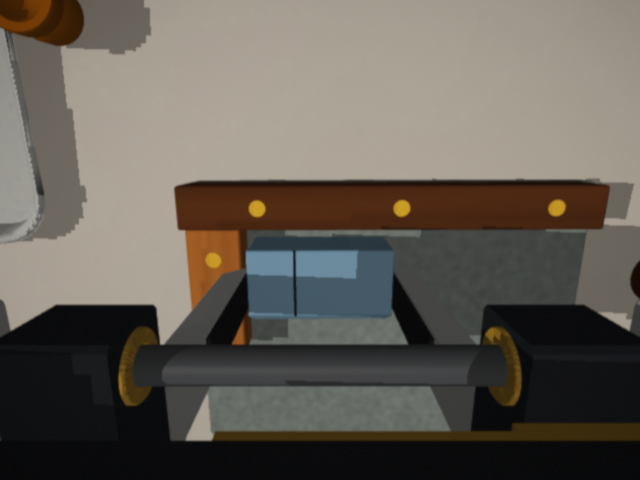

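View pics/s6.png

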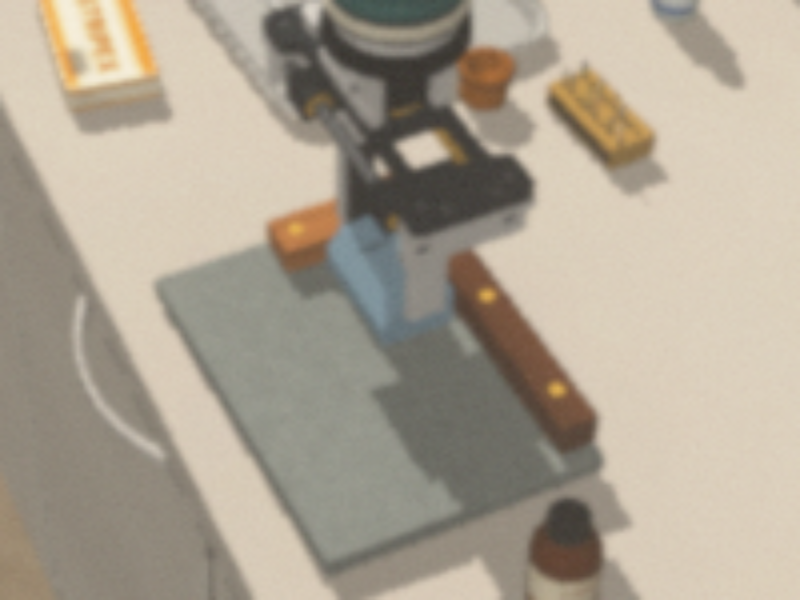

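View pics/d6.png

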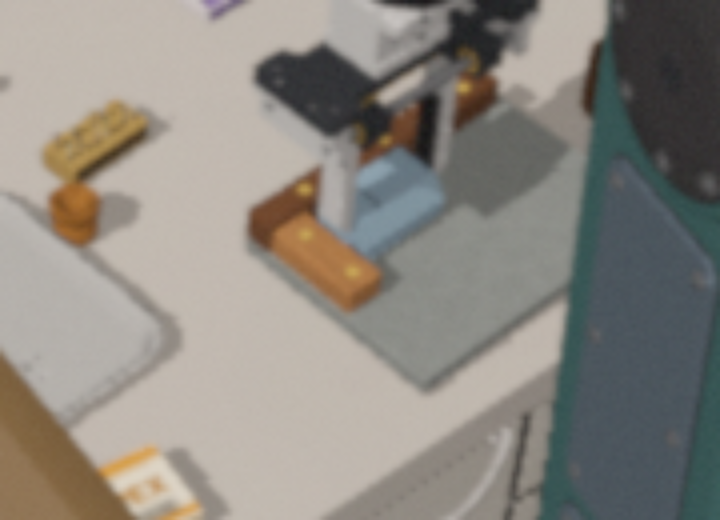

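The offcut is held level just above the bed, parallel to the fence, with the left finger above the stop. I'll lower it, then nudge it into the corner.

Emit:
step_arm(
  motion="0 0.2 0 0 0 0 0;0 0.2 0 0 0 0 0;0 0 0.2 -0.2 0 0 0;0 0 0.1 -0.1 0 0 0;0 0 0 0 0 0 0;0 0 0 0 0 0 0",
)

```text
time: 12.75
tool_pos: [0.5052, -0.1013, 0.0595]
ee_rot: [0.375, 1.571, -1.154]
wrist_force: [0.5, -0.3, -2.5]
width: 0.0696
```

Emit:
step_arm(
  motion="0 0.15 0 0 0 0 0;0 0 0 -0.2 0 0 0;0 0 0 -0.1 0 0 0;0 0 0 0 0 0 0;0 0 0 0 0 0 0",
)

```text
time: 13.17
tool_pos: [0.5055, -0.0996, 0.0587]
ee_rot: [0.493, 1.568, -1.036]
wrist_force: [-0.2, -5.6, 1.0]
width: 0.0694
```

```bash
cat > st.py <<'E'
from h import *
np.set_printoptions(precision=2,suppress=True)
o=robot.get_obs();f=o['wrist_force'];c,s=np.cos(B0[2]),np.sin(B0[2])
print("board xy mm",inb(o['tool_pos']),"z",o['tool_pos'][2]*1000,"F board",c*f[0]+s*f[1],-s*f[0]+c*f[1],f[2],"T",o['wrist_torque'],o['time'])
E
python3 st.py
```

```text
board xy mm [34.91 45.14] z 58.65734390960347 F board -0.4469662803567277 -5.6201761893369655 1.0145407045290904 T [-0.89  0.   -0.03] 13.1667
```

Stop contact (-5.6 N at y = 45.1 mm, where 45 is expected). Now towards the fence.

Emit:
step_arm(
  motion="0 0 0.1 0 0 0 0;0 0 0.1 0 0 0 0;0 0 0.1 0 0 0 0;0 0 0 0 0 0 0;0 0 0 0 0 0 0",
)

```text
time: 13.58
tool_pos: [0.5071, -0.0996, 0.0586]
ee_rot: [-0.703, 1.568, -2.232]
wrist_force: [-2.9, -5.9, 4.6]
width: 0.0693
```

```bash
python3 st.py
```

```text
board xy mm [36.57 45.12] z 58.602604876304994 F board -3.1540652838736527 -5.784073465697907 4.6256438468168755 T [-0.95  0.74  0.06] 13.5833
```

Emit:
step_arm(
  motion="0 0 0.15 0 0 0 0;0 0 0 0 0 0 0;0 0 0 0 0 0 0",
)

```text
time: 13.83
tool_pos: [0.5087, -0.0995, 0.0586]
ee_rot: [-0.681, 1.568, -2.21]
wrist_force: [-2.9, -5.9, 4.1]
width: 0.0695
```

```bash
python3 st.py
```

```text
board xy mm [38.09 45.13] z 58.60586774714074 F board -3.1451518230270463 -5.750329442204133 4.094794996782214 T [-0.87  0.62 -0.01] 13.8333
```

Emit:
step_arm(
  motion="0 0 0.15 0 0 0 0;0 0 0.1 0 0 0 0;0 0 0 0 0 0 0;0 0 0 0 0 0 0",
)

```text
time: 14.17
tool_pos: [0.5089, -0.0995, 0.0586]
ee_rot: [-1.288, 1.563, -2.818]
wrist_force: [-9.7, -4.6, 9.0]
width: 0.0698
```

```bash
python3 st.py
```

```text
board xy mm [38.33 45.13] z 58.612895409257185 F board -9.922685755044215 -4.236339780532682 8.956061815262782 T [-1.    1.78 -0.02] 14.1667
```

Fence contact: -10 N at constant x. Release and lift.

Emit:
step_arm(
  motion="90 0 0 0 0 0 0;90 0 0 0 0 0 0;90 0 0 0 0 0 0;90 0 0 0 0 0 0;90 -1 0 0 0 0 0;90 -2 0 0 0 0 0;90 -2 0 0 0 0 0;90 -2 0 0 0 0 0;90 -2 0 0 0 0 0;90 -2 -1 0 0 0 0;0 -2 -2 0 0 0 0;0 0 -2 0 0 0 0;0 0 -2 0 0 0 0;0 0 -1 0 0 0 0;0 0 0 0 0 0 0;0 0 0 0 0 0 0",
)

```text
time: 15.5
tool_pos: [0.4323, -0.1014, 0.1883]
ee_rot: [1.48, 1.569, -0.049]
wrist_force: [-0.8, -0.1, 0.5]
width: 0.0479
```

```bash
python3 st.py
python3 - <<'E'
from h import *
import pickle
pickle.dump(camera_params("wrist"),open("w7.pkl","wb"))
im=snapshot("wrist");cv2.imwrite("pics/w7.png",im[:,:,::-1])
im=snapshot("side");cv2.imwrite("pics/d7.png",cv2.resize(im[180:310,290:470,::-1],None,fx=4,fy=4))
o=robot.get_obs();print(o['joint_positions'],o['width'])
E
```

```text
board xy mm [-38.31  46.41] z 188.32378481103294 F board -0.7728912341487472 -0.02364663734485356 0.46195951802355667 T [ 0.05  0.03 -0.05] 15.5
[-3.58279118e-01 -1.41272561e-01  1.66603005e+00  3.06153267e-04
  1.61662031e+00  1.17049571e+00] 0.039825551010107596
```

View pics/w7.png

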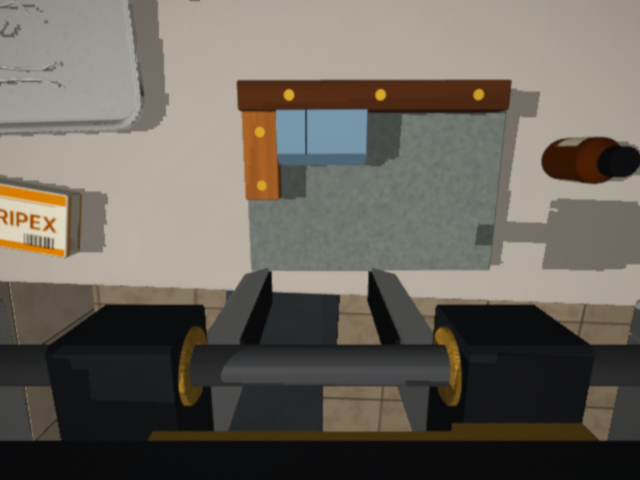

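View pics/d7.png

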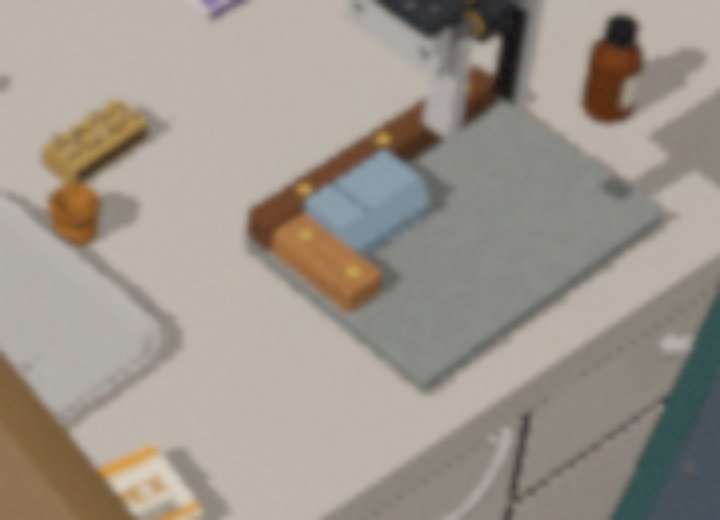

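The offcut sits in the corner with no visible gap, its far edge along the fence at row ~110 and its left end at the stop, column ~277. Next I'll tilt the closed gripper 40° for the diagonal push.

Emit:
step_arm(
  motion="0 0 0 0 0 0 0.1;0 0 0 0 0 0 0.1;0 0 0 0 0 0 0.1;0 0 0 0 0 0 0.1;0 0 0 0 0 0 0.1;0 0 0 0 0 0 0.1;0 0 0 0 0 0 0.1;0 0 0 0 0 0 0;0 0 0 0 0 0 0;0 0 0 0 0 0 0",
)

```text
time: 16.43
tool_pos: [0.4328, -0.1021, 0.1894]
ee_rot: [1.569, 0.871, 0.04]
wrist_force: [-0.4, 0.0, 0.4]
width: 0.0005
```

```bash
python3 st.py;  python3 - <<'E'
from h import *
p=wb(-19,45.5);o=robot.get_obs();print(p,o['joint_positions'],o['width'])
import subprocess;print(subprocess.run(f"python3 d.py {p[0]} {p[1]} .071 .042 40",shell=True,capture_output=True,text=True).stdout)
E
```

```text
board xy mm [-37.8  45.7] z 189.3680977790626 F board -0.4107808941716876 0.034961970842608214 0.38334371992200467 T [-0.03  0.27  0.06] 16.4333
[ 0.45160632 -0.10153789] [-0.69985658 -0.63298542  2.14573287  0.50204389  1.1260482   0.72736791] 0.0005302515141540421
shift now-axes cm [10.266 -6.185  0.009] after-turn cm [10.276 -6.169  0.02 ] turn [ 0.     0.001 -0.002] F [-0.412  0.018  0.383] w 0.0005302515141540421 t 16.4333
```

Emit:
step_arm(
  motion="0 1 -0.6 0 0 0 0;0 2 -1.2 0 0 0 0;0 2 -1.2 0 0 0 0;0 2 -1.2 0 0 0 0;0 2 -1.2 0 0 0 0;0 1.2 -0.8 0 0 0 0;0 0 0 0 0 0 0;0 0 0 0 0 0 0;0 0 0 0 0 0 0",
)

```text
time: 17.18
tool_pos: [0.4519, -0.1013, 0.0722]
ee_rot: [1.568, 0.869, 0.041]
wrist_force: [0.9, -0.7, -0.5]
width: 0.0007
```

```bash
python3 st.py;  python3 - <<'E'
from h import *
import pickle
o=robot.get_obs();print(o['joint_positions'],o['ee_rot'])
pickle.dump(camera_params("wrist"),open("w8.pkl","wb"))
im=snapshot("wrist");cv2.imwrite("pics/w8.png",im[:,:,::-1])
im=snapshot("scene");cv2.imwrite("pics/s8.png",im[:,:,::-1])
im=snapshot("side");cv2.imwrite("pics/d8.png",cv2.resize(im[170:300,290:470,::-1],None,fx=4,fy=4))
E
```

```text
board xy mm [-18.65  45.74] z 72.20245964491858 F board 0.8415599168125871 -0.7493378359051232 -0.47520180422629543 T [-0.01  0.3  -0.03] 17.1833
[-0.65075313 -0.45956871  2.29853562  0.59792904  0.82076502  0.56948204] [1.56836785 0.86907078 0.04119897]
```

View pics/w8.png

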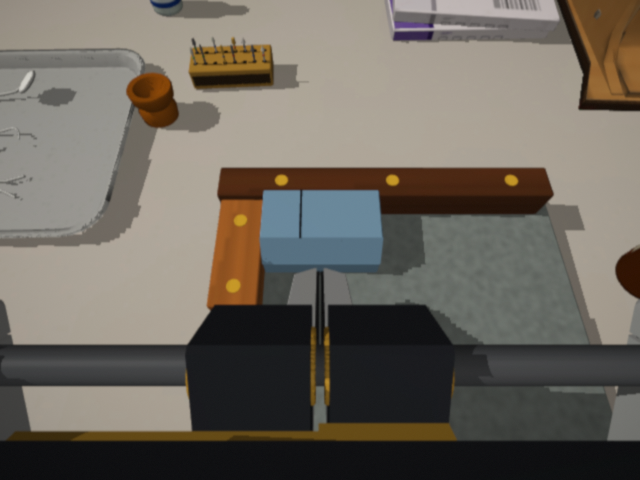

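View pics/d8.png

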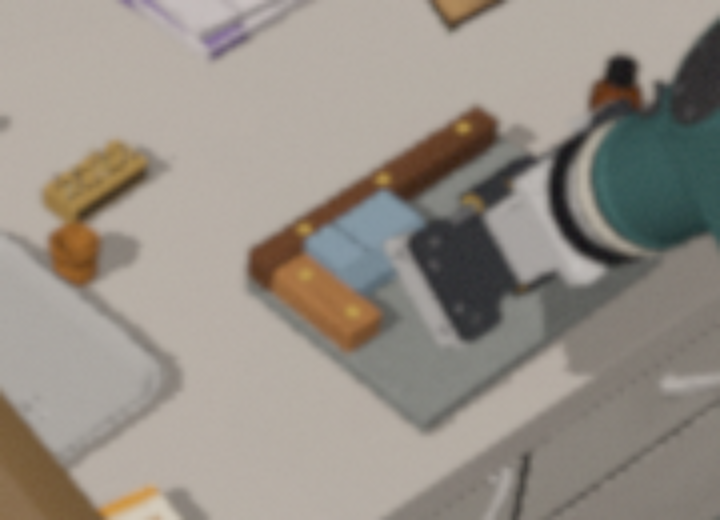

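View pics/s8.png

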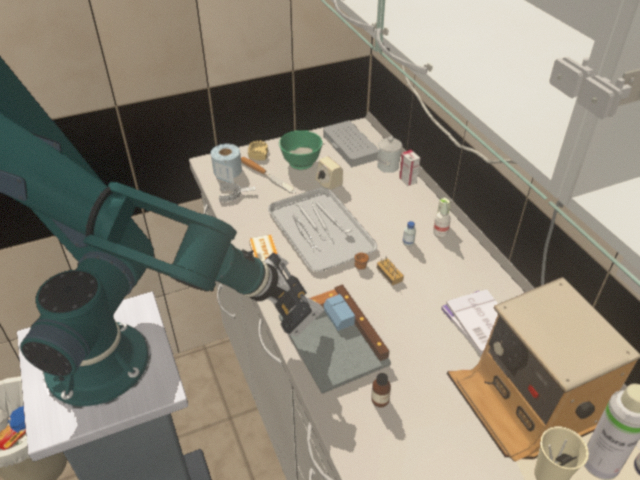

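All is clear, and the closed fingertips are aimed at the bevel, centred on the offcut at column 320. Approach diagonally.

Emit:
step_arm(
  motion="0 0.6 0.04 0 0 0 0;0 0.8 0.04 0 0 0 0;0 0.6 0.04 0 0 0 0;0 0.4 0 0 0 0 0;0 0.2 0 0 0 0 0;0 0 0 0 0 0 0;0 0 0 0 0 0 0",
)

```text
time: 17.92
tool_pos: [0.4679, -0.1, 0.0508]
ee_rot: [1.571, 0.871, 0.042]
wrist_force: [0.3, -0.3, -0.2]
width: 0.0004
```

```bash
python3 st.py
```

```text
board xy mm [-2.65 46.4 ] z 50.78452217370191 F board 0.2533769774842859 -0.350691118835729 -0.17647984008053377 T [-0.01  0.27  0.01] 17.9167
```

Emit:
step_arm(
  motion="0 0.1 0.2 0 0 0 0;0 0.1 0.1 0 0 0 0;0 0.1 0 0 0 0 0;0 0 0 0 0 0 0;0 0 0 0 0 0 0",
)

```text
time: 18.33
tool_pos: [0.4722, -0.0998, 0.0506]
ee_rot: [1.571, 0.871, 0.042]
wrist_force: [0.1, 0.2, -1.2]
width: 0.0002
```

```bash
python3 st.py
```

```text
board xy mm [ 1.6  46.33] z 50.573346436175 F board 0.06102930046813679 0.21653151334553153 -1.2106214136803715 T [0.03 0.28 0.03] 18.3333
```

Emit:
step_arm(
  motion="0 0.1 0.01 0 0 0 0;0 0.1 0.01 0 0 0 0;0 0.1 0.01 0 0 0 0;0 0 0 0 0 0 0;0 0 0 0 0 0 0",
)

```text
time: 18.75
tool_pos: [0.4742, -0.0998, 0.0491]
ee_rot: [1.569, 0.871, 0.042]
wrist_force: [-12.7, -1.2, 10.2]
width: 0.0004
```

```bash
python3 st.py
```

```text
board xy mm [ 3.66 46.25] z 49.07488202758263 F board -12.769620655341127 -0.6446526335816796 10.179557404107069 T [0.06 0.78 0.1 ] 18.75
```

Contact on the bevel: -12.8 N along the fence normal and +10.2 N vertical. Firm it up.

Emit:
step_arm(
  motion="0 0.1 0.01 0 0 0 0;0 0.1 0.01 0 0 0 0;0 0 0 0 0 0 0;0 0 0 0 0 0 0;0 0 0 0 0 0 0",
)

```text
time: 19.17
tool_pos: [0.4749, -0.0998, 0.0487]
ee_rot: [1.567, 0.872, 0.042]
wrist_force: [-40.0, 1.8, 29.8]
width: 0.0005
```

```bash
python3 st.py;  python3 - <<'E'
from h import *
im=snapshot("wrist");cv2.imwrite("pics/w9.png",cv2.resize(im[140:340,190:450,::-1],None,fx=3,fy=3))
im=snapshot("side");cv2.imwrite("pics/d9.png",cv2.resize(im[170:300,290:470,::-1],None,fx=4,fy=4))
im=snapshot("scene");cv2.imwrite("pics/s9.png",cv2.resize(im[240:420,240:440,::-1],None,fx=3,fy=3))
E
```

```text
board xy mm [ 4.34 46.22] z 48.67221782347713 F board -39.92776189654105 3.5109421391821742 29.803583974181013 T [0.26 2.07 0.33] 19.1667
```

View pics/w9.png

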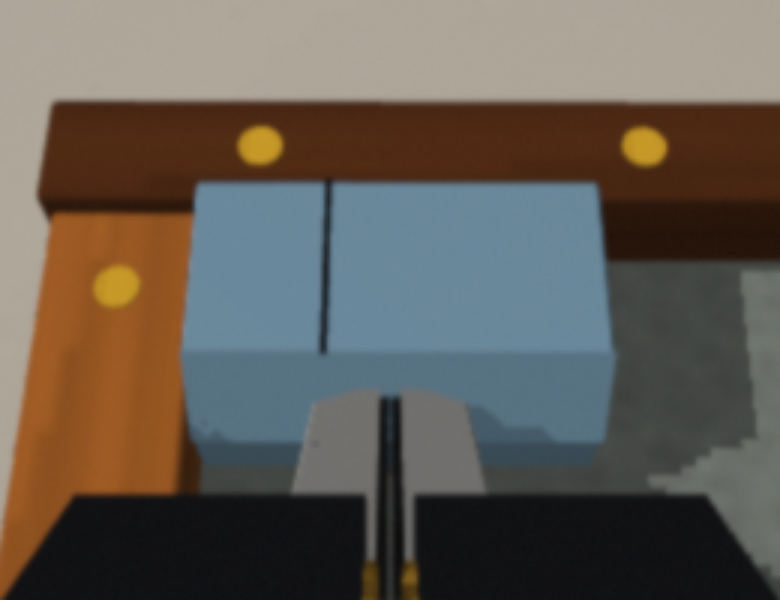

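View pics/d9.png

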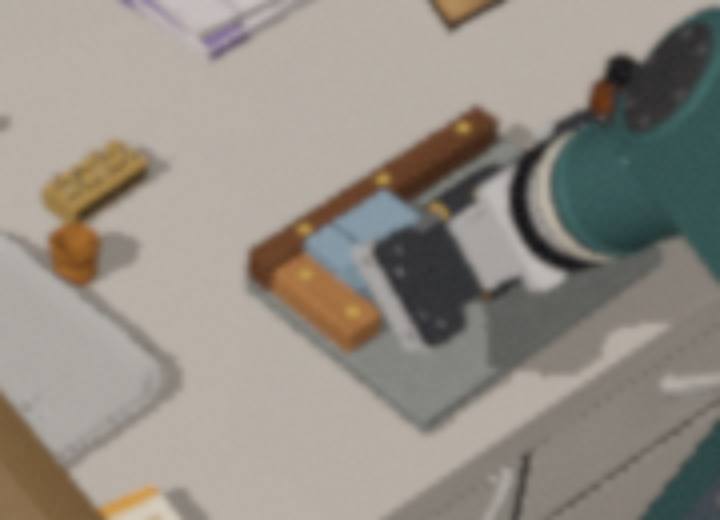

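View pics/s9.png

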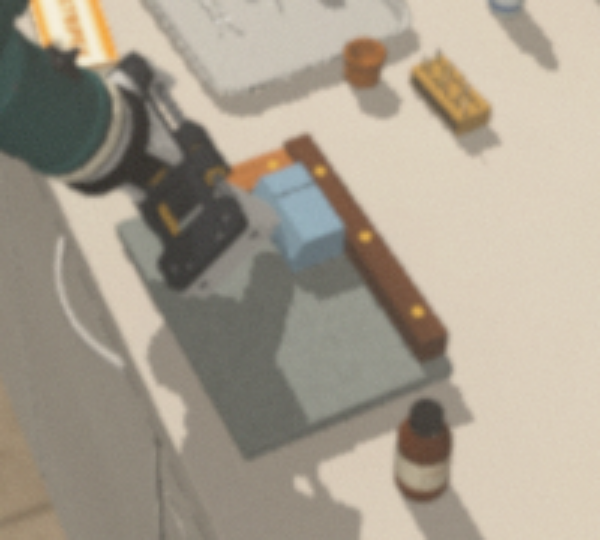

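The tip is at mid-bevel, just right of the black line, and the offcut is flush with the fence and stop. The push is about 50 N with a small component away from the stop, so I'll ease it a little and bias it slightly towards the stop.

Emit:
step_arm(
  motion="0 -0.05 0 -0.05 0 0 0;0 0 0 -0.05 0 0 0;0 0 0 0 0 0 0;0 0 0 0 0 0 0",
)

```text
time: 19.65
tool_pos: [0.4747, -0.0997, 0.0488]
ee_rot: [1.564, 0.871, 0.039]
wrist_force: [-32.1, -2.1, 23.8]
width: 0.0009
```

```bash
python3 st.py;  python3 - <<'E'
from h import *
W=camera_params("wrist")
im=snapshot("wrist");im=cv2.resize(im[140:340,190:450,::-1],None,fx=3,fy=3,interpolation=cv2.INTER_CUBIC);cv2.imwrite("pics/w10.png",im)
draw(im,W,BOARD,B0,0,(0,255,0),(190,140),3)
p=wb(37,45);draw(im,W,OFF,[p[0],p[1],B0[2]],.018,(0,0,255),(190,140),3);cv2.imwrite("pics/ov_w10.png",im)
E
```

```text
board xy mm [ 4.19 46.36] z 48.7774330718892 F board -32.126277497938794 -0.7115798450543029 23.833838604853955 T [-0.1   1.83 -0.07] 19.65
```

View pics/ov_w10.png

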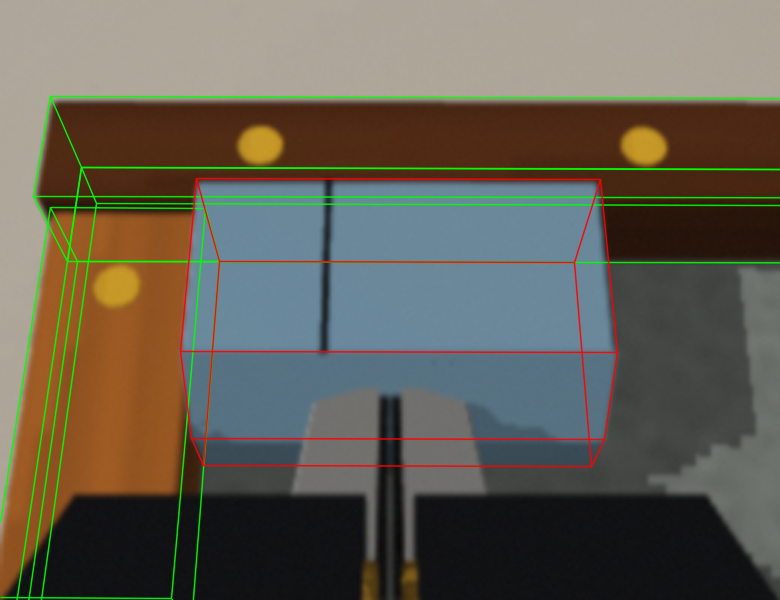

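The seated model lines up with the image on all edges. I'll hold and check that it is steady.

Emit:
step_arm(
  motion="0 -0.02 0 -0.03 0 0 0;0 0 0 0 0 0 0;0 0 0 0 0 0 0;0 0 0 0 0 0 0;0 0 0 0 0 0 0;0 0 0 0 0 0 0;0 0 0 0 0 0 0;0 0 0 0 0 0 0;0 0 0 0 0 0 0;0 0 0 0 0 0 0",
)

```text
time: 20.53
tool_pos: [0.4747, -0.0997, 0.0489]
ee_rot: [1.564, 0.871, 0.038]
wrist_force: [-29.4, -3.3, 21.8]
width: 0.0006
```

```bash
python3 st.py
```

```text
board xy mm [ 4.15 46.37] z 48.86555240443581 F board -29.532880260477246 -2.0739982374142283 21.75665060459552 T [-0.25  1.79 -0.13] 20.5333
```

Steady: about 30 N against the fence, 22 N down and 2 N towards the stop. Hand in.

```bash
python3 -c "
from bench import robot
print(robot.close_job())"
```

```text
the job is handed in; nothing more can be done
None
```

The job was handed in at about 20.5 s, with the arm still holding the diagonal push on the offcut.

- **Bottle:** I lifted it off the board and stood it upright on the worktop to the right of the board, with about 4 cm to spare. Later pictures show it still standing.
- **Offcut:** I gripped it by its ends, set it down on the bed and moved it first against the stop, then against the fence. Both contacts showed in the wrist force. The drawn outline of the seated offcut matched the last wrist picture along its visible edges.
- **Push:** The closed fingertips press mid-bevel with the tool tilted 40°. The held force was about 30 N against the fence, 22 N down onto the bed and 2 N towards the stop, and it stayed steady.
- **Other things:** The carton, dish and bur block looked undisturbed. I never went near the tray or the timer, and did not check them separately.

**Readings that were off:** The push briefly reached about 50 N, with 3.5 N away from the stop; I eased it and biased it back towards the stop before handing in. The side camera disagreed with the other views by 1–2 pixels, so I relied on the wrist camera.

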